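Set out the sugar tin with its clip-on spoon rest

TASK

Get the sugar tin ready for guests: first raise its stiff lid to about 60 degrees and leave it standing there. Then squeeze the big sprung clip open, take it off the wooden stand and let it close on the front edge of the tin, near the middle, pushed well down and upright, with its wire spoon rest outside, towards the robot. Last, lay the bamboo spoon across the two wires of that rest without dropping it, and leave the other things on the table where they are.

Things in the scene. Friction and masses are not known exactly. Their poses are not given: they have to be found in the camera images.
- tin: Open steel sugar tin, 120 mm deep (x) by 160 mm wide (y) by 90 mm high, walls 4 mm thick, empty, fixed to the table. Origin under its centre; its -x side is its front wall (towards the robot), z up. It carries a hinged lid.
- tin_front (a point): Point on top of the middle of the tin's front wall (mid-thickness), 90 mm above the table. Axes as the tin's.
- lid (a joint): Angle of the tin's lid (rad): 0 closed, grows as the front edge rises, up to 1.9; 60 degrees is 1.047. The hinge is stiff (about 0.5 N m of friction): the lid stays where it is left; raising it takes about 5 N at the bar.
- lid_bar (a point): Middle of the lid's grip: a round dark wooden bar, 10 mm thick, 80 mm long, along the tin's y, on two end posts (68 mm free between). It lies 28 mm above the lid's top near its front edge; with the lid shut, 113 mm in front of and 33 mm above the hinge line. Pinched from above, it turns between the fingers as the lid rises.
- lid_hinge (a point): Middle of the lid's hinge line, on top of the tin's back wall; the line is parallel to the tin's y axis. The closed lid is a plate 122 mm long, 164 mm wide, its top 5 mm above this point.
- stand: Storage stand: an upright light wooden board, 120 mm wide (y), 4 mm thick (x), its top edge 102 mm above the table, on a foot 90 x 130 x 12 mm; fixed to the table. Origin under its centre. The clip starts on its top edge.
- clip: Big wooden sprung clip like a clothes peg, 110 mm high, 95 g, clipped upright (z up) on the stand at the start, with a wire spoon rest on its -x side. Origin: middle of its pivot pin (10 mm thick, along y). Fully down on an edge, the edge touches the pin 5 mm below the origin. The frame is that of the -x lever, which carries the rest.
- clip_grip (a point): Point between the clip's two handles, 45 mm above the pivot. The handles, 24 mm wide in y, splay upward from the pivot to 65 mm above it; over their outer faces, along x, they measure 49 mm here and 60 mm at the top. Squeezed together to the stop (up to about 12 N here) the outer faces are parallel and 28 mm apart.
- clip_jaws (a point): Point between the jaw tips, 45 mm below the pivot. The jaws, 30 mm wide, grip a 4 mm edge with about 8 N. With the handles squeezed to the stop between level fingers they stand open about 26 mm at the tips, either side of the mid-plane; the -x lever with its frame, rest and these points has then turned by +0.25 rad about y (the rest rises by 18 mm).
- clip_lever (a joint): Angle (rad) between the clip's levers: about 0 when clipped on a 4 mm edge (a little below 0 when shut on nothing), 0.5 when fully squeezed. Sprung shut.
- clip_cradle (a point): Middle of the clip's spoon rest, level with the wires' top: 7 mm below the pivot and 74 mm from it to -x. Two parallel 6 mm wires run along the clip's x, 35 mm either side of this point in y, nothing between them. Each has an upturned stop at both ends, rising 14 to 16 mm above the wire's top, 38 mm free between. Axes as the clip's.
- spoon: Bamboo spoon, 152 mm long, lying flat. Origin on its underside, close to its centre of mass; x along it towards the bowl. Straight handle 12 mm wide, 8 mm thick, from 85 mm behind the origin to 33 mm ahead; round bowl 38 mm across, 9 mm high, centred 48 mm ahead. Mass 30 g.
- saucer: white ceramic saucer, 140 mm across; the teacup stands on it; origin under its centre. Bystander
- teacup: white ceramic teacup without handle, 84 mm across, 62 mm high, standing on the saucer; origin under its centre. Bystander
- jug: steel milk jug with a handle, 72 mm across, 90 mm high; origin under its centre. Bystander
- jar: amber glass jar with a steel cap, 68 mm across, 80 mm high; origin under its centre. Bystander
- tea_box: plain cardboard box 90 x 140 x 75 mm high; origin under its centre. Bystander
There are look-alikes about, which are no part of the job. What is shaped like the tin but red is not meant.

How it is judged:
By the outcome, as a careful person would: the job done as asked, in the order asked, and still so for the second after the job is handed in, with the robot touching nothing.
It also fails if it takes over 72 s, if anything falls off the work surface, if the arm or the gripper's body presses on something with over 40 N, if the wrist force passes 120 N, or if a joint passes its speed limit or range.

ROBOT

A 6-joint arm with a two-finger parallel gripper is mounted at the origin on the work surface. World frame = base frame: x ahead of the robot, y to its left, z up, the work surface at z = 0. Lengths are in mm, angles in rad, forces in N, time in s.
With the tool pointing down it reaches from about 300 to 775 mm from the base axis. Payload 14.6 kg.
Tool frame: the origin (TCP) lies at the very end of the fingers, on their centre line; the grasp point (between the pads) lies 19 mm behind it; z points along the fingers, y is the line along which they close (so a half turn about z gives the same grasp; the last joint's range is limited). The gripper opens to 94 mm and grips with 3 to 60 N. Pads are 16 mm wide; open, the fingers measure 119 mm over their backs; the gripper's body (75 mm by 177 mm) begins 78 mm behind the grasp point.
Start: joints at [1.265, 0.3, 1.521, -0, 1.321, -0.067], TCP at [130.093, 534.383, 178.746] pointing down, gripper open.
Joint ranges: [-3.03, 3.03], [-0.79, 2.21], [0.23, 2.52], [-1.04, 4.18], [0, 3.07], [-2.55, 2.55]. Speed limits (rad/s): [2.22, 2.22, 2.57, 3.14, 3.14, 3.14].

INTERFACE

Orientations are given as [roll, pitch, yaw] about the fixed x, y, z axes, in that order (R = Rz(yaw) Ry(pitch) Rx(roll)).
In Python, from cell import manip gives the robot as it stands.
- The arm moves only by the tool servo_tool, never from a script. Its argument "motion" is a list that holds one entry, the list of rows, each a list of 7 numbers: the shift along the world's x, y, z as a fraction of full scale, then the turn, a rotation vector about the world's x, y, z as a fraction of full scale, then the closure, from 0 (fully open) to 1 (shut). In form: [[[x, y, z, rx, ry, rz, gripper], ...]]. A call has 1 to 10 rows; each row is the pose to reach, as a shift and turn from the pose commanded when the call began, turning the shorter way round; what a row does not reach only later rows make up. Full scale, the value 1, is 0.5 m for a shift and pi rad for a turn. A row lasts 1/10 s, in which the tool goes at most 50 mm and 8.59 degrees, less where a joint would pass 70% of its speed; a pose out of reach is approached as far as the arm can. A call with a number of a shift or a turn outside -1 to 1 is refused whole. A call with a gripper value outside its range is refused whole. The fingers move at their own pace and stop on an object; "newtons" is the grip in N (left out, the last holds). Time passes only in rows, so rows that repeat a pose let the fingers close. It gives the time, the measured TCP pose, the force, the opening and the grip force at its end, in the units of the state.
- manip.read_state(): the state, without advancing time (a new reading comes with each control period).
- manip.camera(name): name is "scene" or "top" or "wrist"; returns a dict with "frame" (384x512x3 uint8, red, green, blue), "range_z" (384x512 float32, mm along the optical axis (not along the pixel's ray), 0 where there is no reading), "vfov" (degrees; the focal length in pixels is half the picture's height over the tangent of half this angle, whatever the lens; pixels are square), "cx", "cy" (the principal point, pixels), "cam_to_world" (4x4, takes a point from camera to world coordinates). Camera axes: x right, y down, z forward; pixel columns grow to the right and rows downward; lengths in mm; the calibration is good to about 2 mm. A picture is of the moment at which its call begins.
- manip.sign_off(): hands the job in; it is judged then, once.
The state is a dict: "clock": time; "joints": joint angles; "qd": joint speeds; "effort": joint torques, N m; "eef_pos": TCP position; "eef_rot": TCP orientation; "wrist_force": force on the tool from outside, world axes, zero at the start; "moment": the same for the moment, N m; "finger_gap": finger opening in mm; "finger_force": force on a finger pad.
Only numpy, scipy, OpenCV 4.12 (cv2) and the standard library are available. Lean on these libraries where they do the work, as an engineer would, in place of code of your own. Each camera call takes 0.05 s, during which the arm holds its last target. There are 200 camera calls.

## Working session

There is one attempt and no reset: what is moved stays moved. The work goes in short steps, Python scripts to look and compute and a tool call to move; the robot and the scene stay as the last step left them, time stands still between calls to the robot, and variables do not carry over. Pictures are saved under pics/ and viewed, at most 10 in all, crops included, and the job is handed in when it is done.

Besides the shell and the picture viewer there is one more tool, called by a JSON object that holds its "fn" and its "kwargs", one argument or row to a line. servo_tool: Moves the arm, as the interface text tells. Its arguments: {"type":"object","properties":{"motion":{"type":"array"},"newtons":{"type":"number"}},"required":["motion"]}

```bash
mkdir -p pics; cat > h.py <<'E'
import numpy as np, cv2
from cell import manip
def cam(n):
    c=manip.camera(n); h=c["frame"].shape[0]
    c["f"]=h/2/np.tan(np.radians(c["vfov"])/2); return c
def cloud(c):
    z=c["range_z"]; v,u=np.indices(z.shape)
    p=np.stack([(u-c["cx"])*z/c["f"],(v-c["cy"])*z/c["f"],z,np.ones_like(z)],-1)
    w=(p@np.array(c["cam_to_world"]).T)[...,:3]; w[z<=0]=np.nan; return w
def save(c,name,crop=None,s=1):
    im=c["frame"][...,::-1]
    if crop: a,b,d,e=crop; im=im[b:e,a:d]
    cv2.imwrite(f"pics/{name}.png",cv2.resize(im,None,fx=s,fy=s))
E
python3 - <<'E'
from h import *
a=cam("top");b=cam("scene")
for n,c in(("top",a),("scene",b)):
    print(n,c["vfov"],np.round(c["cam_to_world"],3).tolist(),c["cx"],c["cy"]); np.savez(n,w=cloud(c),f=c["frame"])
save(a,"top0",None,1.5);save(b,"scene0",None,1.5)
s=manip.read_state();print(s)
E
```

```text
top 45.09487737401839 [[0.047, -0.973, 0.224, 276.554], [-0.999, -0.046, 0.01, 42.738], [0.0, -0.225, -0.974, 1267.234], [0.0, 0.0, 0.0, 1.0]] 262.8220795359273 195.2303041699814
scene 47.77151061573253 [[-0.018, 0.674, -0.738, 1385.312], [1.0, 0.027, 0.0, 56.201], [0.02, -0.738, -0.675, 893.448], [0.0, 0.0, 0.0, 1.0]] 249.36404071722217 190.10949646761858
{'clock': 0.1, 'joints': array([ 1.26540456e+00,  3.00438692e-01,  1.52150725e+00,  1.46925829e-06,
        1.32070583e+00, -6.65972042e-02]), 'qd': array([ 0.00075796, -0.00144833, -0.0010135 ,  0.00068813,  0.00038267,
       -0.0004472 ]), 'effort': array([ 9.77279051e-04, -5.32637644e+01, -3.53288376e+01,  7.09423888e-02,
        2.34221370e-02, -4.67547648e-05]), 'eef_pos': array([130.01455043, 534.14304522, 178.23535647]), 'eef_rot': array([-3.14053598e+00, -7.19020043e-05,  2.90279769e+00]), 'wrist_force': array([-0.1185368 , -0.05710915,  0.27006329]), 'moment': array([-0.01588711, -0.00177896,  0.01477282]), 'finger_force': 0.0, 'finger_gap': 93.82228610929558}
```

View pics/top0.png

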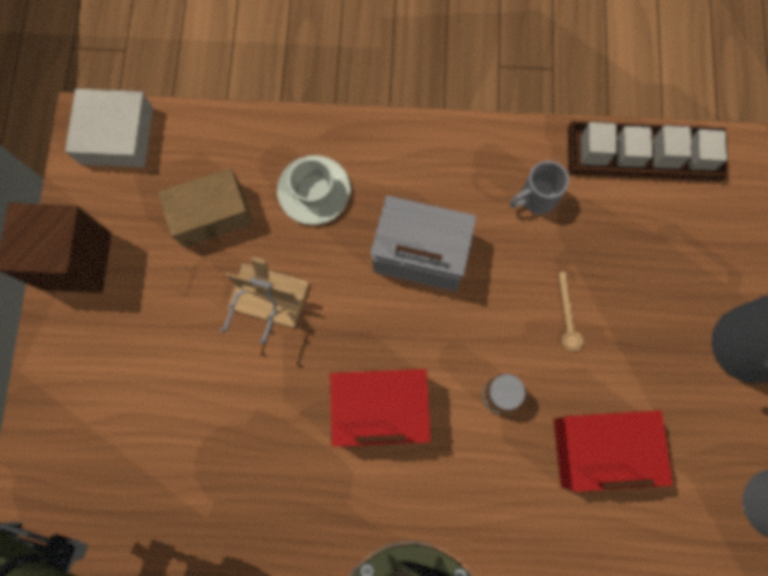

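View pics/scene0.png

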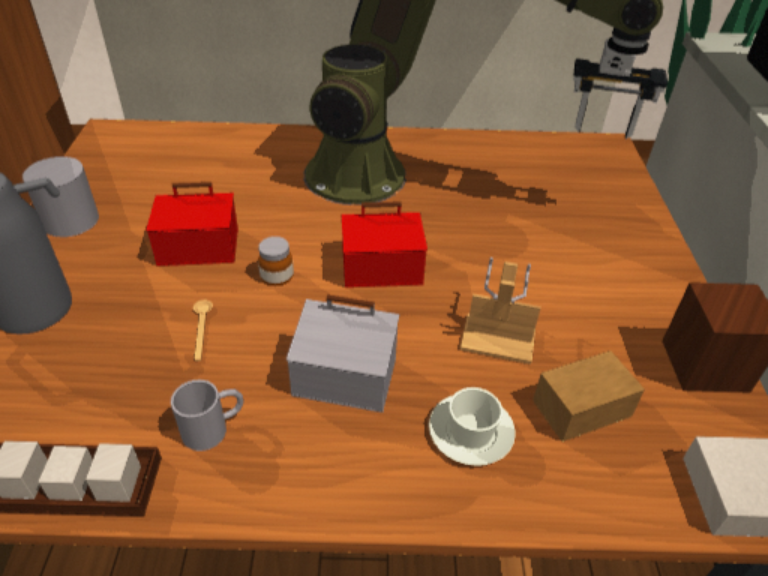

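The top view shows the steel tin at about (425,243), the stand with the clip at (268,292), the spoon at (569,312), and the jar at (506,393), with two red decoys nearby. The image's up direction is +x and left is +y.

```bash
cat > m.py <<'E'
from h import *
D=np.load("top.npz");w=D["w"];S=np.load("scene.npz");ws=S["w"]
def rect(p,n):
    r=cv2.minAreaRect(p[:,:2].astype(np.float32)); print(n,len(p),np.round(r[0],1),np.round(r[1],1),round(r[2],2),"z",np.round(np.nanpercentile(p[:,2],[5,50,95]),1))
    return r
def box(w,u0,v0,u1,v1): return w[int(v0/1.5):int(v1/1.5),int(u0/1.5):int(u1/1.5)].reshape(-1,3)
def zf(p,a,b): p=p[~np.isnan(p[:,2])]; return p[(p[:,2]>a)&(p[:,2]<b)]
t=box(w,365,190,485,295)
l=zf(t,88,101); rect(l,"lid top"); print(np.round(cv2.boxPoints(cv2.minAreaRect(l[:,:2].astype(np.float32))),1).tolist())
rect(zf(t,112,135),"bar top")
t2=box(ws,280,290,410,415); rect(zf(t2,88,101),"lid scene"); rect(zf(t2,112,135),"bar scene")
for n,W,b in(("top",w,(205,245,325,345)),("scene",ws,(445,250,555,365))):
    c=box(W,*b)
    rect(zf(c,8,16),n+" foot"); 
    for a,e in((20,80),(80,97),(97,106),(106,125),(125,145),(145,175)):
        q=zf(c,a,e)
        if len(q)>3: rect(q,f"{n} z{a}-{e}"); 
for n,b in(("jar",(480,365,535,420)),):
    rect(zf(box(w,*b),60,100),n)
# spoon
f=D["f"];hsv=cv2.cvtColor(f,cv2.COLOR_RGB2HSV)
s=w[170:240,360:400];m=(s[...,2]>4)&(s[...,2]<20)
p=s[m];rect(p,"spoon z")
hs=hsv[170:240,360:400];print(hs[200-170+0,378-360],hs[225-170,381-360],hs[10,5])
mk=(f[170:240,360:400].astype(int)[...,2]>60)
print(mk.sum());rect(s[mk],"spoon col");
S1=s[mk];hd=S1[S1[:,0]>np.nanmedian(S1[:,0])]
for x in range(380,560,10):
    q=S1[abs(S1[:,0]-x)<5]
    if len(q): print(x,len(q),np.round([q[:,1].min(),q[:,1].mean(),q[:,1].max(),q[:,2].mean()],1))
E
python3 m.py
```

```text
lid top 558 [650.    9.9] [163.7 122.8] 79.24 z [ 89.9  98.  100.7]
[[574.4000244140625, -59.099998474121094], [695.0, -82.0], [725.5999755859375, 78.80000305175781], [605.0, 101.69999694824219]]
bar top 820 [623.   14.8] [163.7  64.4] 79.47 z [112.3 116.4 121.8]
lid scene 891 [658.9   6.3] [163.5 110.2] 80.46 z [ 90.3  97.3 100.6]
bar scene 703 [615.1  15.2] [163.2  49.8] 79.06 z [112.3 115.3 119.6]
top foot 902 [554.1 275.3] [163.1 190.4] 9.98 z [ 8.6 12.7 15.5]
top z20-80 110 [530.6 293.5] [123.3  42.2] 77.47 z [21.8 51.  78. ]
top z80-97 52 [508.7 300.1] [118.6  87.2] 77.85 z [81.2 90.4 96.6]
top z97-106 219 [507.3 301.7] [119.9 104.8] 75.98 z [ 97.7 101.2 105. ]
top z106-125 112 [505.3 300.7] [ 78.6 114.3] 84.56 z [106.9 113.6 121. ]
top z125-145 50 [548.8 286.2] [23.6 42.2] 75.07 z [126.7 134.  143.8]
top z145-175 118 [549.6 286.1] [24.3 58.2] 77.37 z [147.7 165.5 171.4]
scene foot 649 [553.5 289.1] [129.5  92.8] 76.2 z [ 8.7 11.4 14.6]
scene z20-80 701 [554.1 289.1] [119.6  11.9] 76.23 z [22.9 50.1 77.8]
scene z80-97 228 [520.1 304.1] [117.   96.5] 65.87 z [81.  89.1 96.3]
sce
[... 214 characters left out ...]
4]
scene z145-175 155 [550.3 285.1] [23.9 61.4] 76.71 z [146.3 159.5 167.6]
jar 446 [ 386.6 -143.1] [58.7 58.2] 48.8 z [76.3 81.1 84.9]
spoon z 607 [ 557.7 -271.1] [200.3 110.3] 0.16 z [ 4.1  6.1 12.1]
[ 16 115 171] [ 17 113 187] [ 13 152 131]
691
spoon col 691 [ 548.2 -271.1] [178.1 109.8] 0.3 z [-2.1  3.9 11.9]
460 13 [-3.251e+02 -2.814e+02 -2.166e+02  2.000e-01]
470 31 [-324.5 -281.3 -224.6    2.3]
480 39 [-290.2 -272.9 -255.     7.2]
490 54 [-297.2 -274.7 -254.5    4.8]
500 54 [-298.6 -275.1 -255.7    6.2]
510 33 [-292.4 -274.  -261.4    6.4]
520 23 [-281.8 -270.  -262.5    6.7]
530 42 [-325.8 -281.8 -228.2    3.5]
540 89 [-326.1 -273.5 -216.6    2.9]
550 69 [-325.5 -277.7 -217.     2.5]
```

```bash
cat > m2.py <<'E'
from m import *
print("-----")
A=np.radians
th=A(-11);
t=np.vstack([zf(box(w,365,190,485,295),20,150),zf(box(ws,280,290,410,415),20,150)])
# back wall: scene points z 20-80
bw=zf(box(ws,280,290,410,415),20,80); r=rect(bw,"tin back"); print(cv2.boxPoints(r).round(1).tolist())
def fr(p,yaw,o=(0,0)):
    c,s=np.cos(yaw),np.sin(yaw); q=p.copy(); x=p[:,0]-o[0];y=p[:,1]-o[1]; q[:,0]=c*x+s*y;q[:,1]=-s*x+c*y; return q
for n,W,b in(("top",w,(365,190,485,295)),("scene",ws,(280,290,410,415))):
    q=fr(zf(box(W,*b),15,150),A(-10.9)); 
    lidp=q[(q[:,2]>88)]
    # ransac plane
    k=lidp
    for i in range(8):
        M=np.c_[k[:,0],k[:,1],np.ones(len(k))];co=np.linalg.lstsq(M,k[:,2],rcond=None)[0]
        e=lidp[:,2]-np.c_[lidp[:,0],lidp[:,1],np.ones(len(lidp))]@co; k=lidp[abs(e)<max(2.5,12-2*i)]
    print(n,"plane",co.round(3),"tilt deg",np.degrees(np.arctan(co[0])).round(1),"x",np.percentile(k[:,0],[.5,99.5]).round(1),"y",np.percentile(k[:,1],[.5,99.5]).round(1),len(k))
    b_=lidp[e>18]; print("bar",len(b_),np.percentile(b_[:,0],[5,50,95]).round(1),np.percentile(b_[:,1],[2,50,98]).round(1),np.percentile(b_[:,2],[50,95]).round(1))
    lo=q[q[:,2]<75]; print("walls x",np.percentile(lo[:,0],[2,50,98]).round(1),"y",np.percentile(lo[:,1],[2,50,98]).round(1))
# clip in its frame
yaw=A(-13.6)
for n,W,b in(("top",w,(205,245,325,345)),("scene",ws,(445,250,555,365))):
    q=fr(zf(box(W,*b),5,180),yaw)
    def rp(m,s): 
        if m.sum()>3: print(n,s,m.sum(),"x",np.percentile(q[m,0],[2,50,98]).round(1),"y",np.percentile(q[m,1],[2,50,98]).round(1),"z",np.percentile(q[m,2],[2,50,98]).round(1))
    z=q[:,2]
    rp((z>8)&(z<15),"foot");rp(z>160,"handle tips");rp((z>130)&(z<150),"handles mid")
    far=q[:,0]<np.median(q[z>130,0])-45
    rp(far&(z>90)&(z<130),"wires")
    rp((z>20)&(z<85),"board"); rp((z>95)&(z<106)&(q[:,0]>np.median(q[z>130,0])-10),"board top")
    if n=="scene":np.save("clipq.npy",q)
# spoon: hue/brightness rel. local
f=D["f"].astype(int);hsv=cv2.cvtColor(D["f"],cv2.COLOR_RGB2HSV)
mk=np.zeros(f.shape[:2],np.uint8);mk[170:240,360:400]=((f[...,2]>80)&(f[...,0]>140))[170:240,360:400]
k,lab,st,ce=cv2.connectedComponentsWithStats(mk);i=1+np.argmax(st[1:,4]);print(st[i])
v,u=np.nonzero(lab==i);T=manip.camera
c=cam("top");d=np.c_[(u-c["cx"])/c["f"],(v-c["cy"])/c["f"],np.ones(len(u))]@np.array(c["cam_to_world"])[:3,:3].T
o=np.array(c["cam_to_world"])[:3,3];P=o+d*((8-o[2])/d[:,2])[:,None]
r=rect(P,"spoon")
P2=P[:,:2];mu=P2.mean(0);U,s_,V=np.linalg.svd(P2-mu);a=V[0]
if a[0]>0:a=-a
pr=(P2-mu)@a;hd=P2[pr<pr.max()-50];m2=hd.mean(0);a=np.linalg.svd(hd-m2)[2][0];a=-a if a[0]>0 else a
pr=(P2-m2)@a;print("axis",a,np.degrees(np.arctan2(a[1],a[0])),"tail/tip",pr.min(),pr.max(),"origin from tail",m2+a*(pr.min()+85),"from tip",m2+a*(pr.max()-67))
E
python3 m2.py | sed '1,/-----/d'
```

```text
tin back 1074 [693.   28.6] [ 97.7 198.7] 25.25 z [22.9 51.  77.6]
[[606.5, 97.5999984741211], [691.2000122070312, -82.0999984741211], [779.5999755859375, -40.5], [694.7999877929688, 139.1999969482422]]
top plane [-2.010e-01 -0.000e+00  2.365e+02] tilt deg -11.4 x [577.3 696.5] y [ 51.3 213.3] 1805
bar 81 [586.6 590.7 596.5] [ 93.5 131.9 171.2] [148.1 149.8]
walls x [575.3 576.6 578.1] y [ 56.  132.  208.7]
scene plane [-2.04000e-01  0.00000e+00  2.36562e+02] tilt deg -11.5 x [579.5 697.7] y [ 50.1 212.3] 2360
bar 119 [589.5 595.4 599.2] [ 93.1 131.8 170.3] [147.3 149.7]
walls x [604.8 696.2 698.6] y [ 55.5 140.  211.1]
top foot 795 x [422.3 457.  510.6] y [348.  403.4 475.9] z [ 8.2 12.3 14.8]
top handle tips 79 x [438.3 487.  495.6] y [396.2 407.1 418.6] z [160.8 167.7 172.4]
top handles mid 50 x [446.7 481.5 487. ] y [395.8 405.3 418.7] z [131.1 140.9 149.4]
top wires 141 x [369.3 402.1 435.8] y [369.8 376.3 445.2] z [ 96.6 101.2 117.7]
top board 121 x [460.3 465.3 468.1] y [352.9 389.6 471. ] z [21.1 56.8 83.1]
scene foot 626 x [451.5 489.8 513.1] y [347.9 410.4 474.7] z [ 8.2 11.3 14.5]
scene handle tips 76 x [440.7 450.6 497.4] y [395.7 406.  417. ] z [160.5 164.9 168.7]
scene handles mid 89 x [448.2 455.6 493. ] y [395.1 406.5 418.1] z [131.7 142.3 149.7]
scene wires 48 x [367.8 376.  395.6] y [368.8 438.9 444.4] z [ 96.4 100.5 115.1]
scene board 759 x [465.9 469.2 475. ] y [353.7 412.6 468.7] z [21.1 52.7 83.8]
scene board top 146 x [444.4 468.9 476.3] y [354.8 412.1 467. ] z [ 95.1  99.3 105.6]
[373 181  15  52 276]
spoon 276 [ 550.6 -271.1] [144.6  33.5] 2.34 z [8. 8. 8.]
axis [-0.99161054 -0.1292615 ] -172.5730807850569 tail/tip -47.315909947509226 98.6952109522335 origin from tail [ 538.13193634 -266.86818256] from tip [ 544.07057198 -266.09405108]
```

{"fn": "servo_tool", "kwargs": {
  "motion": [
    [[0.48, -0.508, 0.144, 0, 0, -0.4845, 0], [0.48, -0.508, 0.144, 0, 0, -0.4845, 0], [0.48, -0.508, 0.144, 0, 0, -0.4845, 0], [0.48, -0.508, 0.144, 0, 0, -0.4845, 0], [0.48, -0.508, 0.144, 0, 0, -0.4845, 0], [0.48, -0.508, 0.144, 0, 0, -0.4845, 0], [0.48, -0.508, 0.144, 0, 0, -0.4845, 0], [0.48, -0.508, 0.144, 0, 0, -0.4845, 0], [0.48, -0.508, 0.144, 0, 0, -0.4845, 0], [0.48, -0.508, 0.144, 0, 0, -0.4845, 0]]
  ],
  "newtons": 30
}}

```text
clock: 1.15
eef_pos: [370.4, 279.9, 250.6]
eef_rot: [-3.141, 0.0, 1.395]
wrist_force: [-0.1, -0.3, 0.9]
finger_gap: 94.1
finger_force: 0.0
```

{"fn": "servo_tool", "kwargs": {
  "motion": [
    [[0.474, -0.526, -0.1, 0, 0, 0, 0], [0.474, -0.526, -0.1, 0, 0, 0, 0], [0.474, -0.526, -0.1, 0, 0, 0, 0], [0.474, -0.526, -0.1, 0, 0, 0, 0], [0.474, -0.526, -0.1, 0, 0, 0, 0], [0.474, -0.526, -0.1, 0, 0, 0, 0], [0.474, -0.526, -0.1, 0, 0, 0, 0], [0.474, -0.526, -0.1, 0, 0, 0, 0], [0.474, -0.526, -0.1, 0, 0, 0, 0], [0.474, -0.526, -0.1, 0, 0, 0, 0]]
  ]
}}

```text
clock: 2.15
eef_pos: [606.6, 18.3, 200.9]
eef_rot: [-3.141, -0.0, 1.403]
wrist_force: [0.1, 1.0, 0.0]
finger_gap: 93.9
finger_force: 0.0
```

```bash
python3 - <<'E'
from h import *
c=cam("wrist");w=cloud(c).reshape(-1,3);s=manip.read_state();print(s["eef_pos"],s["eef_rot"])
save(c,"wr1",None,1)
def fr(p,yaw):
    cc,ss=np.cos(yaw),np.sin(yaw); return np.c_[cc*p[:,0]+ss*p[:,1],-ss*p[:,0]+cc*p[:,1],p[:,2]]
q=fr(w,np.radians(-10.9));q=q[(q[:,0]>560)&(q[:,0]<720)&(q[:,1]>40)&(q[:,1]<225)&(q[:,2]>80)&(q[:,2]<160)]
k=q
for i in range(8):
    co=np.linalg.lstsq(np.c_[k[:,:2],np.ones(len(k))],k[:,2],rcond=None)[0];e=q[:,2]-np.c_[q[:,:2],np.ones(len(q))]@co;k=q[abs(e)<max(2,12-2*i)]
print(co,"tilt",np.degrees(np.arctan(-co[0])),k.min(0),k.max(0))
b=q[e>22];print(len(b),np.percentile(b,[3,50,97],axis=0))
E
```

```text
[606.56030874  18.62578199 201.25707794] [ 3.14118286e+00 -2.59200254e-04  1.40403428e+00]
[-2.01723136e-01 -1.65736872e-03  2.36171839e+02] tilt 11.404832100731694 [576.09238998  48.8762335   93.77710176] [696.09720814 213.19894418 121.20165037]
899 [[586.25150831  93.64790349 145.58433761]
 [590.99854095 134.98882036 149.43133025]
 [595.74669989 170.42077617 151.05924998]]
```

{"fn": "servo_tool", "kwargs": {
  "motion": [
    [[-0.0036, 0.0008, -0.06, 0, 0, -0.0073, 0], [-0.0036, 0.0008, -0.11, 0, 0, -0.0073, 0], [-0.0036, 0.0008, -0.15, 0, 0, -0.0073, 0], [-0.0036, 0.0008, -0.15, 0, 0, -0.0073, 0], [-0.0036, 0.0008, -0.15, 0, 0, -0.0073, 0.5], [-0.0036, 0.0008, -0.15, 0, 0, -0.0073, 1], [-0.0036, 0.0008, -0.15, 0, 0, -0.0073, 1], [-0.0036, 0.0008, -0.15, 0, 0, -0.0073, 1], [-0.0036, 0.0008, -0.15, 0, 0, -0.0073, 1], [-0.0036, 0.0008, -0.15, 0, 0, -0.0073, 1]]
  ],
  "newtons": 25
}}

```text
clock: 3.2
eef_pos: [605.3, 17.7, 125.9]
eef_rot: [3.141, -0.0, 1.38]
wrist_force: [-0.2, -0.9, 0.3]
finger_gap: 49.1
finger_force: 0.0
```

{"fn": "servo_tool", "kwargs": {
  "motion": [
    [[0, 0, 0, 0, 0, 0, 1], [0, 0, 0, 0, 0, 0, 1], [0, 0, 0, 0, 0, 0, 1], [0, 0, 0, 0, 0, 0, 1], [0, 0, 0, 0, 0, 0, 1], [0, 0, 0, 0, 0, 0, 1], [0, 0, 0, 0, 0, 0, 1]]
  ]
}}

```text
clock: 3.9
eef_pos: [605.3, 17.8, 125.7]
eef_rot: [-3.142, 0.0, 1.38]
wrist_force: [-0.1, -0.8, 0.6]
finger_gap: 0.6
finger_force: 0.0
```

```bash
python3 - <<'E'
import numpy as np
X0,Y,z0=591,131.9,144.7; R=np.hypot(113,33); t0=np.arctan2(33,113)
c,s=np.cos(np.radians(-10.9)),np.sin(np.radians(-10.9))
th0=np.radians(11.4)
for d in np.linspace(11.4,62,11):
    th=np.radians(d); dX=-R*(np.cos(t0+th)-np.cos(t0+th0)); dz=R*(np.sin(t0+th)-np.sin(t0+th0))
    print(round(d,1),np.round(np.array([c*dX,s*dX,dz])/500,4))
E
```

```text
11.4 [-0.  0.  0.]
16.5 [ 0.0103 -0.002   0.018 ]
21.5 [ 0.0221 -0.0042  0.0349]
26.6 [ 0.0353 -0.0068  0.0508]
31.6 [ 0.0498 -0.0096  0.0654]
36.7 [ 0.0655 -0.0126  0.0786]
41.8 [ 0.0824 -0.0159  0.0904]
46.8 [ 0.1001 -0.0193  0.1006]
51.9 [ 0.1187 -0.0229  0.1092]
56.9 [ 0.138  -0.0266  0.116 ]
62.0 [ 0.1578 -0.0304  0.1212]
```

The fingers closed on nothing, so I'll look before moving again.

```bash
python3 - <<'E'
from h import *
c=cam("wrist");s=cam("scene")
a=c["frame"][...,::-1];b=cv2.resize(s["frame"][170:290,170:290,::-1],(384,384))
cv2.imwrite("pics/j1.png",cv2.resize(np.hstack([a,b]),None,fx=.88,fy=.88))
print(manip.read_state()["finger_gap"])
E
```

```text
0.48307946606782204
```

View pics/j1.png

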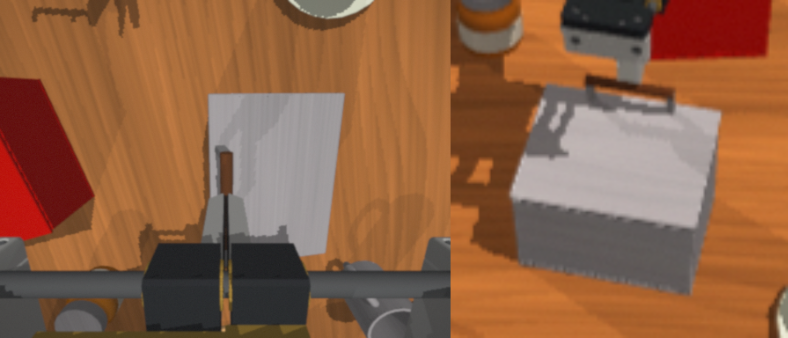

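```bash
cat > lid.py <<'E'
from h import *
def fr(p,yaw):
    cc,ss=np.cos(yaw),np.sin(yaw); return np.c_[cc*p[:,0]+ss*p[:,1],-ss*p[:,0]+cc*p[:,1],p[:,2]]
def lid(name):
    w=cloud(cam(name)).reshape(-1,3);q=fr(w,np.radians(-10.9));q=q[(q[:,0]>560)&(q[:,0]<720)&(q[:,1]>40)&(q[:,1]<225)&(q[:,2]>80)&(q[:,2]<240)]
    best=None;rng=np.random.default_rng(0)
    for i in range(300):
        a=q[rng.choice(len(q),3)];n=np.cross(a[1]-a[0],a[2]-a[0]);n=n/(np.linalg.norm(n)+1e-9)
        if abs(n[1])>.1: continue
        m=abs((q-a[0])@n)<2
        if best is None or m.sum()>best.sum():best=m
    k=q[best];mu=k.mean(0);n=np.linalg.svd(k-mu)[2][2];n*=np.sign(n[0]);e=(q-mu)@n
    print(name,"tilt",np.degrees(np.arctan2(n[0],n[2])).round(2),"normal",n.round(3),"mu",mu.round(1),k.min(0).round(1),k.max(0).round(1))
    b=q[(e>18)&(e<36)];print(len(b),np.percentile(b,[3,50,97],axis=0).round(1).tolist())
if __name__=="__main__":
    for n in("wrist","scene","top"):lid(n)
E
python3 lid.py
```

```text
wrist tilt 11.4 normal [0.198 0.001 0.98 ] mu [640.7 150.8 106.7] [576.1  49.4  93.4] [696.3 213.3 121. ]
764 [[586.1, 140.3, 139.6], [590.8, 157.1, 149.4], [595.5, 171.1, 151.0]]
scene tilt 11.45 normal [ 0.199 -0.003  0.98 ] mu [640.9 131.8 105.7] [577.5  49.1  91.6] [698.9 213.3 120.1]
132 [[589.3, 93.0, 137.6], [595.3, 131.5, 146.9], [598.3, 169.8, 150.5]]
top tilt 11.45 normal [ 0.199 -0.002  0.98 ] mu [655.9 111.2 104. ] [578.   50.6  90.7] [699.1 214.5 122.1]Traceback (most recent call last):
  File "lid.py", line 16, in <module>
    for n in("wrist","scene","top"):lid(n)
                                    ~~~^^^
  File "lid.py", line 14, in lid
    b=q[(e>18)&(e<36)];print(len(b),np.percentile(b,[3,50,97],axis=0).round(1).tolist())
                                    ~~~~~~~~~~~~~^^^^^^^^^^^^^^^^^^^^
    return _quantile_unchecked(
        a, q, axis, out, overwrite_input, method, keepdims, weights)
    return _ureduce(a,
                    func=_quantile_ureduce_func,
    ...<5 lines>...
                    overwrite_input=overwrite_input,
                    method=method)
    r = func(a, **kwargs)
    result = _quantile(arr,
                       quantiles=q,
    ...<2 lines>...
                       out=out,
                       weights=wgt)
    slices_having_nans = np.isnan(arr[-1, ...])
                                  ~~~^^^^^^^^^
IndexError: index -1 is out of bounds for axis 0 with size 0
```

```bash
python3 - <<'E'
from h import *
s=manip.read_state();print({k:np.round(s[k],3) for k in("eef_pos","eef_rot","finger_gap","finger_force","joints")})
c=cam("wrist");w=cloud(c);v0=slice(150,384)
for r in (160,180,200,215,230,250,270,290,320,350):
    print(r,[tuple(np.round(w[r,u]).tolist()) for u in (235,245,250,254,258,262,268,280)])
print(c["range_z"][200:384:20,257])
T=np.array(c["cam_to_world"]);print(T.round(2))
save(c,"wr2",(150,150,370,384),2.5)
E
```

```text
{'eef_pos': array([605.291,  17.795, 125.745]), 'eef_rot': array([-3.142,  0.   ,  1.38 ]), 'finger_gap': np.float64(0.384), 'finger_force': np.float64(0.0), 'joints': array([-0.031,  0.468,  1.416, -0.   ,  1.258,  0.16 ])}
160 [(584.0, 42.0, 0.0), (605.0, 61.0, 119.0), (608.0, 61.0, 118.0), (611.0, 60.0, 117.0), (614.0, 59.0, 116.0), (617.0, 59.0, 117.0), (621.0, 57.0, 114.0), (630.0, 55.0, 113.0)]
180 [(580.0, 20.0, 2.0), (601.0, 46.0, 118.0), (607.0, 53.0, 147.0), (610.0, 53.0, 150.0), (613.0, 53.0, 151.0), (615.0, 52.0, 149.0), (618.0, 42.0, 116.0), (628.0, 40.0, 113.0)]
200 [(574.0, -5.0, 0.0), (598.0, 31.0, 118.0), (605.0, 39.0, 147.0), (607.0, 40.0, 150.0), (610.0, 39.0, 150.0), (612.0, 39.0, 149.0), (616.0, 26.0, 115.0), (625.0, 24.0, 113.0)]
215 [(570.0, -24.0, -1.0), (596.0, 19.0, 120.0), (602.0, 28.0, 146.0), (605.0, 29.0, 150.0), (608.0, 29.0, 150.0), (611.0, 28.0, 150.0), (613.0, 14.0, 115.0), (623.0, 12.0, 113.0)]
230 [(566.0, -43.0, 0.0), (600.0, 29.0, 171.0), (603.0, 28.0, 169.0), (605.0, 27.0, 168.0), (607.0, 26.0, 166.0), (610.0, 27.0, 171.0), (613.0, 26.0, 170.0),
[... 544 characters left out ...]
(618.0, 49.0, 262.0)]
320 [(606.0, 52.0, 274.0), (608.0, 51.0, 274.0), (609.0, 48.0, 270.0), (609.0, 45.0, 267.0), (610.0, 44.0, 266.0), (612.0, 47.0, 269.0), (614.0, 50.0, 273.0), (617.0, 50.0, 274.0)]
350 [(604.0, 43.0, 274.0), (607.0, 43.0, 275.0), (607.0, 40.0, 272.0), (554.0, -228.0, 0.0), (560.0, -228.0, 1.0), (610.0, 40.0, 272.0), (612.0, 42.0, 275.0), (615.0, 41.0, 274.0)]
[192.67859  195.48853  166.23413  145.87924  133.40727  133.81667
  78.133286 408.4303   417.6849    71.68247 ]
[[ 9.8000e-01 -1.8000e-01 -5.0000e-02  6.2057e+02]
 [-1.9000e-01 -9.4000e-01 -2.8000e-01  9.9650e+01]
 [-0.0000e+00  2.8000e-01 -9.6000e-01  3.3233e+02]
 [ 0.0000e+00  0.0000e+00  0.0000e+00  1.0000e+00]]
```

View pics/wr2.png

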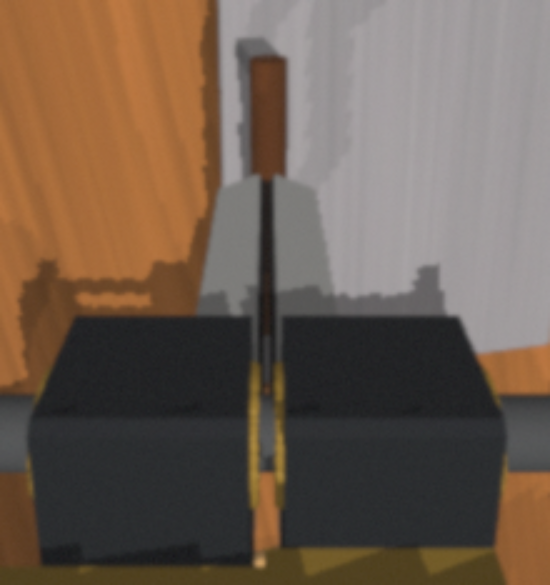

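```bash
python3 - <<'E'
from h import *
from lid import fr
for n in("wrist","scene"):
    w=cloud(cam(n)).reshape(-1,3);q=fr(w,np.radians(-10.9))
    m=(abs(q[:,0]-591)<40)&(abs(q[:,1]-132)<22)&(q[:,2]>124)
    for z in range(124,290,8):
        k=m&(q[:,2]>=z)&(q[:,2]<z+8)
        if k.sum()>2:print(n,z,k.sum(),np.percentile(q[k],[3,97],axis=0).round(0)[:,:2].tolist())
E
```

```text
wrist 140 64 [[586.0, 139.0], [596.0, 154.0]]
wrist 148 275 [[587.0, 140.0], [595.0, 153.0]]
wrist 156 154 [[580.0, 140.0], [601.0, 142.0]]
wrist 164 218 [[579.0, 140.0], [602.0, 142.0]]
wrist 172 249 [[579.0, 140.0], [602.0, 142.0]]
wrist 180 286 [[579.0, 140.0], [602.0, 142.0]]
wrist 188 334 [[579.0, 140.0], [602.0, 142.0]]
wrist 196 393 [[579.0, 140.0], [602.0, 142.0]]
wrist 204 469 [[579.0, 140.0], [602.0, 142.0]]
wrist 212 501 [[579.0, 130.0], [602.0, 142.0]]
wrist 220 174 [[588.0, 130.0], [593.0, 142.0]]
wrist 228 20 [[588.0, 141.0], [593.0, 142.0]]
wrist 252 28 [[589.0, 135.0], [592.0, 139.0]]
wrist 260 53 [[552.0, 134.0], [629.0, 154.0]]
wrist 268 2813 [[568.0, 149.0], [612.0, 154.0]]
wrist 276 2084 [[553.0, 150.0], [612.0, 152.0]]
scene 140 40 [[589.0, 112.0], [599.0, 149.0]]
scene 148 23 [[592.0, 114.0], [598.0, 152.0]]
scene 156 8 [[583.0, 134.0], [604.0, 142.0]]
scene 164 27 [[592.0, 123.0], [606.0, 142.0]]
scene 172 22 [[596.0, 123.0], [607.0, 142.0]]
scene 180 9 [[603.0, 124.0], [605.0, 141.0]]
scene 260 27 [[599.0, 118.0], [616.0, 153.0]]
scene 268 61 [[585.0, 119.0], [617.0, 154.0]]
scene 276 25 [[605.0, 116.0], [628.0, 142.0]]
scene 284 69 [[600.0, 111.0], [628.0, 152.0]]
```

```bash
python3 - <<'E'
from h import *
for n in("scene","top"):
    w=np.load(n+".npz")["w"].reshape(-1,3);m=(np.hypot(w[:,0]-130,w[:,1]-534)<75)&(w[:,2]>100)
    h=np.histogram(w[m][:,2],bins=range(100,320,8));print(n,list(zip(h[1],h[0])))
E
```

```text
scene [(np.int64(100), np.int64(0)), (np.int64(108), np.int64(0)), (np.int64(116), np.int64(0)), (np.int64(124), np.int64(0)), (np.int64(132), np.int64(0)), (np.int64(140), np.int64(0)), (np.int64(148), np.int64(0)), (np.int64(156), np.int64(0)), (np.int64(164), np.int64(0)), (np.int64(172), np.int64(0)), (np.int64(180), np.int64(0)), (np.int64(188), np.int64(0)), (np.int64(196), np.int64(0)), (np.int64(204), np.int64(10)), (np.int64(212), np.int64(20)), (np.int64(220), np.int64(26)), (np.int64(228), np.int64(16)), (np.int64(236), np.int64(25)), (np.int64(244), np.int64(21)), (np.int64(252), np.int64(24)), (np.int64(260), np.int64(25)), (np.int64(268), np.int64(24)), (np.int64(276), np.int64(22)), (np.int64(284), np.int64(21)), (np.int64(292), np.int64(12)), (np.int64(300), np.int64(14)), (np.int64(308), np.int64(80))]
top [(np.int64(100), np.int64(0)), (np.int64(108), np.int64(0)), (np.int64(116), np.int64(0)), (np.int64(124), np.int64(0)), (np.int64(132), np.int64(0)), (np.int64(140), np.int64(0)), (np.int64(148), np.int64(0)), (np.int64(156), np.int64(0)), (np.int64(164), np.int64(0)), (np.int64(172), np.int64(0)), (np.int64(180), np.int64(0)), (np.int64(188), np.int64(0)), (np.int64(196), np.int64(0)), (np.int64(204), np.int64(8)), (np.int64(212), np.int64(23)), (np.int64(220), np.int64(26)), (np.int64(228), np.int64(22)), (np.int64(236), np.int64(18)), (np.int64(244), np.int64(8)), (np.int64(252), np.int64(0)), (np.int64(260), np.int64(2)), (np.int64(268), np.int64(0)), (np.int64(276), np.int64(0)), (np.int64(284), np.int64(0)), (np.int64(292), np.int64(0)), (np.int64(300), np.int64(0)), (np.int64(308), np.int64(19))]
```

The depth data shows the real fingertips about 29 mm above the reported TCP. The offset was the same at the start pose, so it is a constant error along the tool. I'll correct for it: open part way, go 28 mm lower and close again.

{"fn": "servo_tool", "kwargs": {
  "motion": [
    [[0, 0, 0, 0, 0, 0, 0.5], [0, 0, 0, 0, 0, 0, 0.5], [0, 0, 0, 0, 0, 0, 0.5], [0, 0, 0, 0, 0, 0, 0.5], [0, 0, 0, 0, 0, 0, 0.5], [0, 0, 0, 0, 0, 0, 0.5], [0, 0, -0.02, 0, 0, 0, 0.5], [0, 0, -0.04, 0, 0, 0, 0.5], [0, 0, -0.056, 0, 0, 0, 0.5], [0, 0, -0.056, 0, 0, 0, 0.5]]
  ]
}}

```text
clock: 5.3
eef_pos: [604.5, 17.8, 95.9]
eef_rot: [-3.139, 0.0, 1.38]
wrist_force: [-0.5, -0.7, 0.8]
finger_gap: 47.0
finger_force: 0.0
```

{"fn": "servo_tool", "kwargs": {
  "motion": [
    [[0, 0, 0, 0, 0, 0, 1], [0, 0, 0, 0, 0, 0, 1], [0, 0, 0, 0, 0, 0, 1], [0, 0, 0, 0, 0, 0, 1], [0, 0, 0, 0, 0, 0, 1], [0, 0, 0, 0, 0, 0, 1], [0, 0, 0, 0, 0, 0, 1], [0, 0, 0, 0, 0, 0, 1]]
  ]
}}

```text
clock: 6.1
eef_pos: [605.9, 17.7, 97.9]
eef_rot: [3.14, -0.0, 1.38]
wrist_force: [5.1, -1.1, -2.4]
finger_gap: 9.2
finger_force: 25.0
```

{"fn": "servo_tool", "kwargs": {
  "motion": [
    [[0.0103, -0.002, 0.018, 0, 0, 0, 1], [0.0221, -0.0042, 0.0349, 0, 0, 0, 1], [0.0353, -0.0068, 0.0508, 0, 0, 0, 1], [0.0498, -0.0096, 0.0654, 0, 0, 0, 1], [0.0655, -0.0126, 0.0786, 0, 0, 0, 1], [0.0824, -0.0159, 0.0904, 0, 0, 0, 1], [0.1001, -0.0193, 0.1006, 0, 0, 0, 1], [0.1187, -0.0229, 0.1092, 0, 0, 0, 1], [0.138, -0.0266, 0.116, 0, 0, 0, 1], [0.15, -0.0289, 0.1193, 0, 0, 0, 1]]
  ]
}}

```text
clock: 7.1
eef_pos: [681.0, 3.3, 160.1]
eef_rot: [3.14, -0.0, 1.38]
wrist_force: [-7.4, 0.8, 5.2]
finger_gap: 9.3
finger_force: 25.0
```

{"fn": "servo_tool", "kwargs": {
  "motion": [
    [[0, 0, 0, 0, 0, 0, 1], [0, 0, 0, 0, 0, 0, 1]]
  ]
}}

```text
clock: 7.3
eef_pos: [681.7, 3.1, 160.2]
eef_rot: [3.138, -0.001, 1.38]
wrist_force: [0.6, -0.2, 5.8]
finger_gap: 9.2
finger_force: 25.0
```

```bash
sed -i 's/b=q\[(e>18)&(e<36)\];/b=q[(e>18)\&(e<36)];b=b if len(b) else np.zeros((1,3));/' lid.py; python3 lid.py
```

```text
wrist tilt 60.17 normal [0.867 0.003 0.497] mu [661.6 170.3 159.6] [636.5  49.9  92.8] [699.1 213.3 200.2]
2981 [[653.2, 95.2, 198.8], [666.5, 141.5, 209.5], [674.9, 171.1, 233.7]]
scene tilt 60.25 normal [0.868 0.005 0.496] mu [673.1 135.  140.6] [638.5  49.4  89. ] [701.7 213.2 198.5]
87 [[661.8, 94.5, 196.7], [673.2, 150.8, 205.9], [675.8, 171.0, 209.8]]
top tilt 160.02 normal [ 0.008 -1.    -0.023] mu [647.6 210.3 143. ] [587.4 204.3  89.8] [675.7 214.2 199.7]
1 [[0.0, 0.0, 0.0], [0.0, 0.0, 0.0], [0.0, 0.0, 0.0]]
```

{"fn": "servo_tool", "kwargs": {
  "motion": [
    [[0, 0, 0.003, 0, 0, 0, 0.84], [0, 0, 0.004, 0, 0, 0, 0.84], [0, 0, 0.005, 0, 0, 0, 0.84], [0, 0, 0.005, 0, 0, 0, 0.84], [0, 0, 0.03, 0, 0, 0, 0.84], [0, 0, 0.06, 0, 0, 0, 0.84], [0, 0, 0.1, 0, 0, 0, 0.84], [0, 0, 0.15, 0, 0, 0, 0.6], [0, 0, 0.2, 0, 0, 0, 0.1], [0, 0, 0.2, 0, 0, 0, 0.1]]
  ]
}}

```text
clock: 8.45
eef_pos: [681.3, 3.3, 263.0]
eef_rot: [3.134, -0.001, 1.38]
wrist_force: [0.1, 0.9, 0.3]
finger_gap: 35.3
finger_force: 0.0
```

```bash
python3 lid.py
```

```text
wrist tilt 60.2 normal [0.868 0.004 0.497] mu [663.8 142.4 156. ] [636.4  49.7  92.2] [699.2 213.2 200.1]
973 [[659.7, 93.2, 203.6], [667.8, 135.1, 209.1], [672.6, 171.0, 211.0]]
scene tilt 59.93 normal [0.865 0.008 0.501] mu [670.7 133.3 144.9] [638.4  49.3  91.9] [701.9 213.3 198.9]
151 [[664.5, 94.4, 201.9], [672.0, 132.5, 207.1], [675.3, 170.6, 210.3]]
top tilt 57.44 normal [0.797 0.325 0.509] mu [643.8 211.6 191.9] [637.5 209.4 169. ] [657.9 213.9 200. ]
1 [[0.0, 0.0, 0.0], [0.0, 0.0, 0.0], [0.0, 0.0, 0.0]]
```

{"fn": "servo_tool", "kwargs": {
  "motion": [
    [[-0.263, 0.565, -0.1, 0, 0, -0.0149, 0], [-0.263, 0.565, -0.1, 0, 0, -0.0149, 0], [-0.263, 0.565, -0.1, 0, 0, -0.0149, 0], [-0.263, 0.565, -0.1, 0, 0, -0.0149, 0], [-0.263, 0.565, -0.1, 0, 0, -0.0149, 0], [-0.263, 0.565, -0.1, 0, 0, -0.0149, 0], [-0.263, 0.565, -0.1, 0, 0, -0.0149, 0], [-0.263, 0.565, -0.1, 0, 0, -0.0149, 0], [-0.263, 0.565, -0.1, 0, 0, -0.0149, 0], [-0.263, 0.565, -0.1, 0, 0, -0.0149, 0]]
  ]
}}

```text
clock: 9.6
eef_pos: [549.5, 284.5, 207.4]
eef_rot: [3.142, 0.0, 1.331]
wrist_force: [-0.6, -0.2, 0.5]
finger_gap: 94.1
finger_force: 0.0
```

```bash
python3 - <<'E'
from h import *
from lid import fr
s=manip.read_state();print(s["eef_pos"],s["eef_rot"])
c=cam("wrist");w=cloud(c).reshape(-1,3);q=fr(w,np.radians(-13.6));q=q[(abs(q[:,0]-467)<110)&(abs(q[:,1]-407)<75)&(q[:,2]<180)]
def rp(m,s): 
    if m.sum()>3:print(s,m.sum(),"x",np.percentile(q[m,0],[2,50,98]).round(1),"y",np.percentile(q[m,1],[2,50,98]).round(1),"z",np.percentile(q[m,2],[2,50,98]).round(1))
z=q[:,2];near=abs(q[:,1]-407)<20
rp((z>162),"tips");rp((z>162)&(q[:,0]<467),"tipF");rp((z>162)&(q[:,0]>467),"tipB")
rp((z>92)&(z<125)&(q[:,0]<440),"wires");rp((z>97)&(z<106)&(abs(q[:,1]-407)>42)&(q[:,0]>450),"boardtop")
t=q[z>162];print(cv2.minAreaRect(np.float32(t[:,:2])))
k=w[(w[:,2]>162)&(w[:,2]<180)&(abs(w[:,0]-550)<60)&(abs(w[:,1]-286)<60)];print(cv2.minAreaRect(np.float32(k[:,:2])))
E
```

```text
[549.52610876 284.47792814 207.38541493] [3.14154750e+00 1.86156761e-04 1.33138288e+00]
tips 546 x [437.3 485.9 494.6] y [396.1 408.  418.7] z [162.5 167.7 169.6]
tipF 272 x [437.1 441.6 445.6] y [396.3 408.3 418.6] z [162.6 167.7 169.6]
tipB 274 x [486.1 490.2 494.8] y [395.9 407.7 418.7] z [162.4 167.7 169.5]
wires 774 x [369.5 400.2 437.9] y [370.4 439.1 444.4] z [ 97.5 100.3 116.3]
boardtop 124 x [464.2 466.1 467.4] y [352.9 456.3 471.3] z [ 99.3 102.6 104.3]
((465.9920654296875, 407.1196594238281), (23.5723934173584, 58.2591438293457), 89.89353942871094)
((548.6571044921875, 286.13006591796875), (23.572376251220703, 58.259151458740234), 76.29350280761719)
```

{"fn": "servo_tool", "kwargs": {
  "motion": [
    [[-0.0016, 0.0032, -0.08, 0, 0, 0, 0], [-0.0016, 0.0032, -0.15, 0, 0, 0, 0], [-0.0016, 0.0032, -0.197, 0, 0, 0, 0], [-0.0016, 0.0032, -0.197, 0, 0, 0, 0], [-0.0016, 0.0032, -0.197, 0, 0, 0, 1], [-0.0016, 0.0032, -0.197, 0, 0, 0, 1], [-0.0016, 0.0032, -0.197, 0, 0, 0, 1], [-0.0016, 0.0032, -0.197, 0, 0, 0, 1], [-0.0016, 0.0032, -0.197, 0, 0, 0, 1], [-0.0016, 0.0032, -0.197, 0, 0, 0, 1]]
  ],
  "newtons": 35
}}

```text
clock: 10.65
eef_pos: [548.8, 287.8, 110.5]
eef_rot: [3.139, -0.002, 1.333]
wrist_force: [-1.3, -0.2, 12.2]
finger_gap: 49.6
finger_force: 8.0
```

{"fn": "servo_tool", "kwargs": {
  "motion": [
    [[0, 0, 0, 0, 0, 0, 1], [0, 0, 0, 0, 0, 0, 1], [0, 0, 0, 0, 0, 0, 1], [0, 0, 0, 0, 0, 0, 1], [0, 0, 0, 0, 0, 0, 1], [0, 0, 0, 0, 0, 0, 1]]
  ]
}}

```text
clock: 11.25
eef_pos: [549.6, 287.9, 111.4]
eef_rot: [3.137, -0.003, 1.333]
wrist_force: [2.5, -0.5, 11.6]
finger_gap: 27.6
finger_force: 34.9
```

{"fn": "servo_tool", "kwargs": {
  "motion": [
    [[0, 0, 0.02, 0, 0, 0, 1], [0, 0, 0.04, 0, 0, 0, 1], [0, 0, 0.07, 0, 0, 0, 1], [0, 0, 0.11, 0, 0, 0, 1], [0, 0, 0.15, 0, 0, 0, 1], [0, 0, 0.19, 0, 0, 0, 1], [0, 0, 0.2, 0, 0, 0, 1], [0, 0, 0.2, 0, 0, 0, 1]]
  ]
}}

```text
clock: 12.05
eef_pos: [548.1, 287.5, 209.7]
eef_rot: [3.141, -0.001, 1.333]
wrist_force: [0.0, 0.3, -2.0]
finger_gap: 27.1
finger_force: 34.9
```

```bash
python3 - <<'E'
from h import *
a=cam("wrist");s=cam("scene");print({k:np.round(v,2) for k,v in manip.read_state().items() if k in("eef_pos","eef_rot","finger_gap","finger_force","wrist_force")})
cv2.imwrite("pics/j2.png",np.hstack([cv2.resize(a["frame"][...,::-1],(400,300)),cv2.resize(s["frame"][90:240,270:420,::-1],(300,300))]))
E
```

```text
{'eef_pos': array([547.66, 287.29, 207.94]), 'eef_rot': array([-3.14,  0.  ,  1.33]), 'wrist_force': array([-0.36,  0.03, -2.06]), 'finger_force': np.float64(34.93), 'finger_gap': np.float64(27.55)}
```

View pics/j2.png

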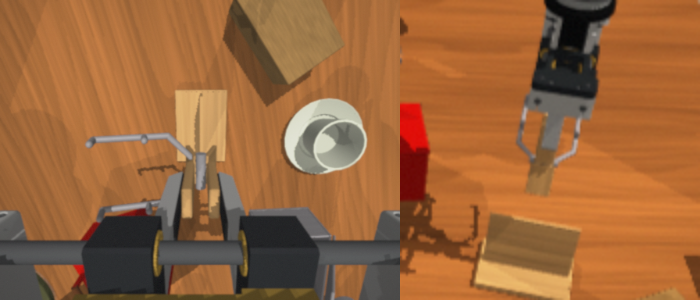

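{"fn": "servo_tool", "kwargs": {
  "motion": [
    [[0.09, -0.532, 0, 0, 0, 0.0156, 1], [0.09, -0.532, 0, 0, 0, 0.0156, 1], [0.09, -0.532, 0, 0, 0, 0.0156, 1], [0.09, -0.532, 0, 0, 0, 0.0156, 1], [0.09, -0.532, 0, 0, 0, 0.0156, 1], [0.09, -0.532, 0, 0, 0, 0.0156, 1], [0.09, -0.532, -0.05, 0, 0, 0.0156, 1], [0.09, -0.532, -0.07, 0, 0, 0.0156, 1], [0.09, -0.532, -0.07, 0, 0, 0.0156, 1], [0.09, -0.532, -0.07, 0, 0, 0.0156, 1]]
  ]
}}

```text
clock: 13.15
eef_pos: [593.0, 22.0, 174.1]
eef_rot: [-3.141, -0.0, 1.383]
wrist_force: [1.9, 0.2, -0.1]
finger_gap: 27.4
finger_force: 34.9
```

```bash
python3 - <<'E'
from h import *
from lid import fr
s=manip.read_state();print(s["eef_pos"],s["eef_rot"],s["finger_gap"])
e=s["eef_pos"];E=fr(e[None],np.radians(-10.8))[0];print("eef tin frame",E)
for n in("wrist","top","scene"):
    c=cam(n);w=cloud(c).reshape(-1,3);q=fr(w,np.radians(-10.8))-E*[1,1,0]
    z=q[:,2]
    def rp(m,t):
        if m.sum()>3:print(n,t,m.sum(),"x",np.percentile(q[m,0],[2,50,98]).round(1),"y",np.percentile(q[m,1],[2,50,98]).round(1),"z",np.percentile(q[m,2],[2,50,98]).round(1))
    rp((q[:,0]<-30)&(q[:,0]>-115)&(abs(q[:,1])<45)&(z>130)&(z<230),"rest")
    rp((abs(q[:,0])<25)&(abs(q[:,1])<17)&(z>100)&(z<160),"jaws")
    rp((abs(q[:,0])<8)&(abs(q[:,1])<85)&(abs(q[:,1])>30)&(z>82)&(z<96),"frontwall top")
    if n=="wrist":a=c
    if n=="top":b=c
cv2.imwrite("pics/j3.png",np.hstack([cv2.resize(a["frame"][...,::-1],(400,300)),cv2.resize(b["frame"][90:240,220:370,::-1],(300,300))]))
E
```

```text
[592.99939503  22.01567386 174.14679679] [-3.14135626e+00 -9.35334118e-07  1.38293285e+00] 27.41573733541943
eef tin frame [578.37041952 132.74272194 174.14679679]
wrist rest 1747 x [-94.4 -69.5 -32.6] y [-38.7  30.9  35.8] z [170.1 181.3 202.1]
wrist jaws 268 x [-17.1  10.6  17. ] y [-6.3 11.2 13. ] z [131.1 143.6 158.7]
wrist frontwall top 334 x [-2.1 -0.1  7.6] y [-81.6  45.8  77.2] z [84.7 90.3 92.1]
scene rest 89 x [-91.5 -48.7 -31.2] y [-39.1  32.   35.5] z [167.7 178.9 200. ]
scene jaws 52 x [-10.1  11.2  15.3] y [-16.3   4.1  12.9] z [130.9 155.5 159.7]
scene frontwall top 9 x [-0.6  2.2  6.8] y [70.2 72.9 76.1] z [83.9 88.9 91.9]
```

View pics/j3.png

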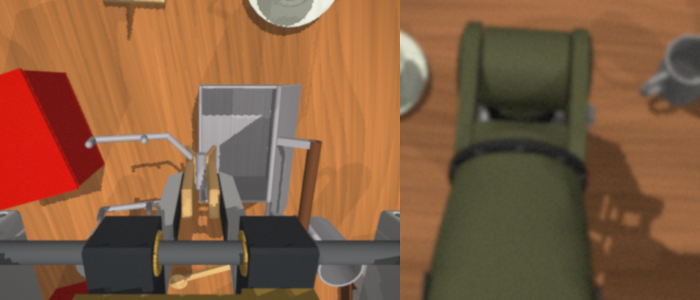

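{"fn": "servo_tool", "kwargs": {
  "motion": [
    [[0.0008, 0, -0.04, 0, 0, 0, 1], [0.0008, 0, -0.08, 0, 0, 0, 1], [0.0008, 0, -0.11, 0, 0, 0, 1], [0.0008, 0, -0.13, 0, 0, 0, 1], [0.0008, 0, -0.14, 0, 0, 0, 1], [0.0008, 0, -0.144, 0, 0, 0, 1], [0.0008, 0, -0.148, 0, 0, 0, 1], [0.0008, 0, -0.15, 0, 0, 0, 1], [0.0008, 0, -0.15, 0, 0, 0, 1]]
  ]
}}

```text
clock: 14.2
eef_pos: [593.7, 21.4, 99.5]
eef_rot: [3.141, -0.0, 1.382]
wrist_force: [0.1, 0.3, 1.6]
finger_gap: 27.5
finger_force: 34.9
```

{"fn": "servo_tool", "kwargs": {
  "motion": [
    [[0, 0, -0.002, 0, 0, 0, 1], [0, 0, -0.004, 0, 0, 0, 1], [0, 0, -0.004, 0, 0, 0, 1]]
  ]
}}

```text
clock: 14.5
eef_pos: [594.0, 21.4, 99.1]
eef_rot: [3.139, -0.0, 1.382]
wrist_force: [-6.6, 0.0, 17.1]
finger_gap: 27.6
finger_force: 35.0
```

{"fn": "servo_tool", "kwargs": {
  "motion": [
    [[0, 0, -0.002, 0, 0, 0, 1], [0, 0, -0.004, 0, 0, 0, 1], [0, 0, -0.004, 0, 0, 0, 1]]
  ]
}}

```text
clock: 14.8
eef_pos: [594.2, 21.4, 98.9]
eef_rot: [3.138, -0.0, 1.382]
wrist_force: [-12.2, -0.2, 32.7]
finger_gap: 27.5
finger_force: 35.1
```

{"fn": "servo_tool", "kwargs": {
  "motion": [
    [[0, 0, 0.005, 0, 0, 0, 1], [0, 0, 0.005, 0, 0, 0, 0.3], [0, 0, 0.006, 0, 0, 0, 0.3], [0, 0, 0.006, 0, 0, 0, 0.3], [0, 0, 0.006, 0, 0, 0, 0.3], [0, 0, 0.006, 0, 0, 0, 0.3], [0, 0, 0.006, 0, 0, 0, 0.3], [0, 0, 0.006, 0, 0, 0, 0.3], [0, 0, 0.006, 0, 0, 0, 0.3], [0, 0, 0.006, 0, 0, 0, 0.3]]
  ]
}}

```text
clock: 15.8
eef_pos: [593.4, 21.4, 97.9]
eef_rot: [3.141, -0.0, 1.382]
wrist_force: [0.7, 0.1, 0.6]
finger_gap: 65.7
finger_force: 0.0
```

{"fn": "servo_tool", "kwargs": {
  "motion": [
    [[0, 0, 0.03, 0, 0, 0, 0.3], [0, 0, 0.08, 0, 0, 0, 0.3], [0, 0, 0.14, 0, 0, 0, 0.3], [0, 0, 0.22, 0, 0, 0, 0.3], [-0.1, 0, 0.3, 0, 0, 0, 0.3], [-0.2, 0, 0.3, 0, 0, 0, 0.3], [-0.3, 0, 0.3, 0, 0, 0, 0.3], [-0.3, 0, 0.3, 0, 0, 0, 0.3]]
  ]
}}

```text
clock: 16.6
eef_pos: [440.3, 21.6, 249.7]
eef_rot: [3.139, -0.0, 1.382]
wrist_force: [0.8, -0.1, -0.1]
finger_gap: 65.6
finger_force: 0.0
```

```bash
cat > clip.py <<'E'
from h import *
from lid import fr,lid
for n in("top","wrist","scene"):
    c=cam(n);w=cloud(c).reshape(-1,3);q=fr(w,np.radians(-10.8));q=q[(abs(q[:,0]-560)<110)&(abs(q[:,1]-132)<50)&(q[:,2]<175)]
    z=q[:,2]
    def rp(m,t):
        if m.sum()>3:print(n,t,m.sum(),"x",np.percentile(q[m,0],[2,50,98]).round(1),"y",np.percentile(q[m,1],[2,50,98]).round(1),"z",np.percentile(q[m,2],[2,50,98]).round(1))
    h=(z>148)&(abs(q[:,1]-132)<18)&(q[:,0]<625);rp(h,"handle tips")
    rp((z>75)&(z<120)&(q[:,0]<545)&(q[:,0]>470),"rest");rp((z>75)&(z<94)&(q[:,0]<545)&(q[:,0]>470)&(q[:,1]>131),"rest+y");rp((z>75)&(z<94)&(q[:,0]<545)&(q[:,0]>470)&(q[:,1]<131),"rest-y")
    save(c,"c_"+n)
E
python3 clip.py; python3 lid.py|grep scene
```

```text
top handle tips 49 x [596.9 601.1 606.9] y [120.1 131.4 142.6] z [148.9 157.4 163.4]
wrist handle tips 559 x [548.5 597.3 605.7] y [119.1 131.2 142.3] z [148.6 158.3 160.7]
wrist rest 559 x [479.  511.9 543.4] y [ 92.8  98.3 167.9] z [ 88.5  91.5 107.7]
wrist rest+y 222 x [482.7 511.3 543.3] y [163.1 165.6 167.9] z [88.4 91.  93. ]
wrist rest-y 219 x [484.1 512.  544. ] y [92.7 95.8 98.1] z [89.  91.3 93.1]
scene handle tips 51 x [551.5 558.6 561.3] y [119.  130.5 141.7] z [148.5 155.4 161. ]
scene rest 80 x [481.3 499.2 531.2] y [ 93.  162.3 167.7] z [ 86.7  92.6 106.7]
scene rest+y 23 x [481.3 498.6 526. ] y [162.9 165.8 167.7] z [86.9 89.8 93.3]
scene rest-y 23 x [481.  500.2 529.6] y [93.  96.2 98. ] z [85.8 90.9 93.5]
scene tilt 60.51 normal [ 0.87  -0.     0.492] mu [670.7 132.7 144.6] [639.   49.2  90.4] [701.1 213.3 199.3]
```

The clip is on the front wall, centred and upright, but it sits about 3 mm short of fully down. I'll press it down from above with the fingertips on the handle ends.

{"fn": "servo_tool", "kwargs": {
  "motion": [
    [[0.1, -0.001, 0, 0, 0, 0, 0.575], [0.2, -0.001, 0, 0, 0, 0, 0.575], [0.298, -0.001, 0, 0, 0, 0, 0.575], [0.298, -0.001, -0.05, 0, 0, 0, 0.575], [0.298, -0.001, -0.13, 0, 0, 0, 0.575], [0.298, -0.001, -0.2, 0, 0, 0, 0.575], [0.298, -0.001, -0.226, 0, 0, 0, 0.575], [0.298, -0.001, -0.23, 0, 0, 0, 0.575], [0.298, -0.001, -0.23, 0, 0, 0, 0.575]]
  ]
}}

```text
clock: 17.8
eef_pos: [593.2, 20.9, 133.9]
eef_rot: [3.14, -0.0, 1.382]
wrist_force: [0.4, -0.2, 0.3]
finger_gap: 40.0
finger_force: 0.0
```

{"fn": "servo_tool", "kwargs": {
  "motion": [
    [[0, 0, -0.003, 0, 0, 0, 0.575], [0, 0, -0.006, 0, 0, 0, 0.575], [0, 0, -0.006, 0, 0, 0, 0.575]]
  ]
}}

```text
clock: 18.1
eef_pos: [592.6, 20.9, 130.4]
eef_rot: [3.141, -0.0, 1.382]
wrist_force: [-0.5, 0.5, 0.0]
finger_gap: 39.8
finger_force: 0.0
```

{"fn": "servo_tool", "kwargs": {
  "motion": [
    [[0, 0, -0.002, 0, 0, 0, 0.575], [0, 0, -0.004, 0, 0, 0, 0.575], [0, 0, -0.006, 0, 0, 0, 0.575], [0, 0, -0.006, 0, 0, 0, 0.575]]
  ]
}}

```text
clock: 18.5
eef_pos: [593.5, 21.0, 129.4]
eef_rot: [3.137, -0.001, 1.382]
wrist_force: [-3.0, 0.7, 15.1]
finger_gap: 40.3
finger_force: 8.6
```

{"fn": "servo_tool", "kwargs": {
  "motion": [
    [[0, 0, -0.002, 0, 0, 0, 0.575], [0, 0, -0.004, 0, 0, 0, 0.575], [0, 0, -0.004, 0, 0, 0, 0.575]]
  ]
}}

```text
clock: 18.8
eef_pos: [594.3, 20.9, 129.0]
eef_rot: [3.135, -0.001, 1.382]
wrist_force: [-3.7, -0.4, 26.2]
finger_gap: 39.8
finger_force: 16.7
```

{"fn": "servo_tool", "kwargs": {
  "motion": [
    [[0, 0, 0.05, 0, 0, 0, 0.575], [0, 0, 0.15, 0, 0, 0, 0.575], [0, 0, 0.23, 0, 0, 0, 0.4], [-0.1, 0, 0.25, 0, 0, 0, 0.3], [-0.2, 0, 0.25, 0, 0, 0, 0.3], [-0.3, 0, 0.25, 0, 0, 0, 0.3], [-0.3, 0, 0.25, 0, 0, 0, 0.3], [-0.3, 0, 0.25, 0, 0, 0, 0.3]]
  ]
}}

```text
clock: 19.6
eef_pos: [442.3, 20.9, 250.9]
eef_rot: [3.139, -0.0, 1.382]
wrist_force: [-0.5, 0.6, -0.5]
finger_gap: 65.7
finger_force: 0.0
```

```bash
python3 clip.py; python3 lid.py|grep scene; python3 - <<'E'
import cv2,numpy as np
a=cv2.imread("pics/c_wrist.png");b=cv2.imread("pics/c_scene.png")
cv2.imwrite("pics/j4.png",np.hstack([cv2.resize(a,(400,300)),cv2.resize(b[150:300,160:310],(300,300))]))
E
```

```text
top handle tips 34 x [599.3 602.7 608.1] y [120.1 131.7 143. ] z [149.3 156.4 160.8]
wrist handle tips 480 x [548.5 597.7 605.8] y [119.6 131.5 142.2] z [148.5 155.3 157.4]
wrist rest 548 x [479.  511.7 543.2] y [ 92.8  98.2 167.5] z [ 85.5  88.3 104.2]
wrist rest+y 218 x [479.9 511.5 543.5] y [162.6 165.1 167.5] z [86.  87.9 90.7]
wrist rest-y 224 x [481.3 512.  543.6] y [92.8 96.  98.1] z [85.1 88.1 92.2]
scene handle tips 35 x [551.1 556.3 561.4] y [120.7 131.5 141.9] z [148.4 153.1 156. ]
scene rest 75 x [481.3 497.6 531. ] y [ 93.6 162.4 168. ] z [ 83.5  90.5 102.8]
scene rest+y 26 x [484.  499.4 528.2] y [162.2 165.7 168. ] z [84.1 88.1 92.9]
scene rest-y 24 x [481.3 498.5 530.9] y [92.4 96.3 98. ] z [82.9 87.7 93.4]
scene tilt 60.13 normal [ 0.867 -0.001  0.498] mu [671.  132.9 144.3] [638.5  49.4  91.5] [701.4 213.2 199. ]
```

View pics/j4.png

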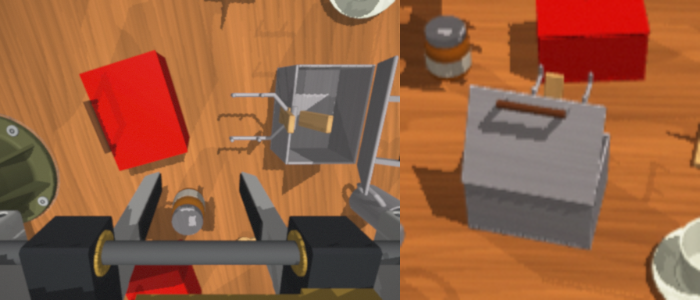

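{"fn": "servo_tool", "kwargs": {
  "motion": [
    [[0.1974, -0.575, -0.12, 0, 0, -0.399, 0.4], [0.1974, -0.575, -0.12, 0, 0, -0.399, 0.4], [0.1974, -0.575, -0.12, 0, 0, -0.399, 0.4], [0.1974, -0.575, -0.12, 0, 0, -0.399, 0.4], [0.1974, -0.575, -0.12, 0, 0, -0.399, 0.4], [0.1974, -0.575, -0.12, 0, 0, -0.399, 0.4], [0.1974, -0.575, -0.12, 0, 0, -0.399, 0.4], [0.1974, -0.575, -0.12, 0, 0, -0.399, 0.4], [0.1974, -0.575, -0.12, 0, 0, -0.399, 0.4], [0.1974, -0.575, -0.12, 0, 0, -0.399, 0.4]]
  ]
}}

```text
clock: 20.9
eef_pos: [541.3, -266.8, 189.1]
eef_rot: [-3.141, 0.001, 0.128]
wrist_force: [-0.3, 1.0, 0.6]
finger_gap: 56.3
finger_force: 0.0
```

```bash
python3 - <<'E'
from h import *
s=manip.read_state();print(s["eef_pos"],s["eef_rot"],s["finger_gap"])
c=cam("wrist");w=cloud(c);f=c["frame"].astype(int);np.savez("wr3",w=w,f=c["frame"])
m=((f[...,2]>85)&(f[...,0]>140)&(w[...,2]>1)&(w[...,2]<18)&(abs(w[...,0]-545)<110)&(abs(w[...,1]+268)<50)).astype(np.uint8)
k,lab,st,ce=cv2.connectedComponentsWithStats(m);i=1+np.argmax(st[1:,4]);p=w[lab==i];print(st[i])
r=cv2.minAreaRect(np.float32(p[:,:2]));print(r,np.percentile(p[:,2],[5,50,95]))
P=p[:,:2]
hd=P[P[:,0]>P[:,0].min()+50];m2=hd.mean(0);a=np.linalg.svd(hd-m2,full_matrices=False)[2][0];a*=-np.sign(a[0]);n=np.array([-a[1],a[0]])
t=(P-m2)@a;d=(P-m2)@n;print("heading",np.degrees(np.arctan2(a[1],a[0])),"len",np.ptp(t),"hwidth",np.percentile(d[t<t.max()-50],[1,99]))
print("origin tail",m2+a*(t.min()+85),"tip",m2+a*(t.max()-67))
save(c,"wr3")
E
```

```text
[ 541.3019253  -266.8098428   189.10037851] [-3.14090381e+00  8.51527257e-04  1.27631290e-01] 56.31354716420051
[ 244  104   27  113 1310]
((544.7239990234375, -272.1776428222656), (154.6383514404297, 36.5947151184082), 2.19459867477417) [ 3.196309    8.13311998 10.00966141]
heading -171.78504713374787 len 155.00567148252435 hwidth [-6.38490354  5.86266383]
origin tail [ 537.05922583 -267.98827831] tip [ 534.08439562 -268.4177504 ]
```

View pics/wr3.png

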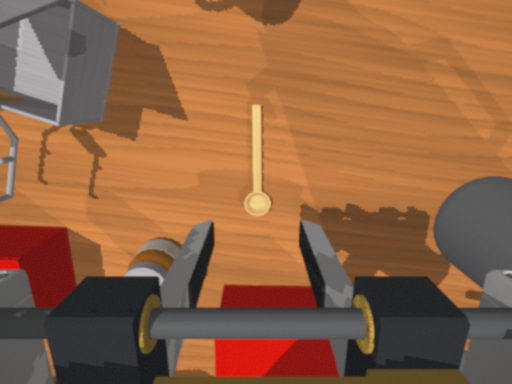

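{"fn": "servo_tool", "kwargs": {
  "motion": [
    [[-0.0116, -0.0028, -0.09, 0, 0, 0.0049, 0.5], [-0.0116, -0.0028, -0.18, 0, 0, 0.0049, 0.5], [-0.0116, -0.0028, -0.27, 0, 0, 0.0049, 0.5], [-0.0116, -0.0028, -0.34, 0, 0, 0.0049, 0.5], [-0.0116, -0.0028, -0.39, 0, 0, 0.0049, 0.5], [-0.0116, -0.0028, -0.41, 0, 0, 0.0049, 0.5], [-0.0116, -0.0028, -0.42, 0, 0, 0.0049, 0.5], [-0.0116, -0.0028, -0.425, 0, 0, 0.0049, 0.5], [-0.0116, -0.0028, -0.428, 0, 0, 0.0049, 0.5], [-0.0116, -0.0028, -0.428, 0, 0, 0.0049, 0.5]]
  ],
  "newtons": 12
}}

```text
clock: 21.95
eef_pos: [535.7, -268.2, -23.2]
eef_rot: [3.141, -0.001, 0.144]
wrist_force: [0.7, -0.2, -0.2]
finger_gap: 47.4
finger_force: 0.0
```

```bash
python3 - <<'E'
from h import *
s=manip.read_state();e=s["eef_pos"];print(e,s["wrist_force"])
for n in("wrist","scene","top"):
    w=cloud(cam(n)).reshape(-1,3);y=s["eef_rot"][2];d=w-e
    a=d[:,0]*np.sin(y)-d[:,1]*np.cos(y);b=d[:,0]*np.cos(y)+d[:,1]*np.sin(y)
    m=(abs(b)<12)&(abs(a)>18)&(abs(a)<45)&(w[:,2]>-5)&(w[:,2]<60);print(n,np.histogram(w[m][:,2],bins=range(-5,60,5))[0])
E
```

```text
[ 535.7346385  -268.2296045   -23.23127818] [ 0.72500843 -0.23032181 -0.18285829]
wrist [ 174 1208  111  169  186  203  230  239  253  295  307  364]
scene [45 40  3 19 15 13 14 15 10 16 11 13]
top [0 0 0 0 0 0 0 0 0 0 0 0]
```

{"fn": "servo_tool", "kwargs": {
  "motion": [
    [[0, 0, -0.004, 0, 0, 0, 0.5], [0, 0, -0.004, 0, 0, 0, 1], [0, 0, -0.004, 0, 0, 0, 1], [0, 0, -0.004, 0, 0, 0, 1], [0, 0, -0.004, 0, 0, 0, 1], [0, 0, -0.004, 0, 0, 0, 1], [0, 0, -0.004, 0, 0, 0, 1], [0, 0, -0.004, 0, 0, 0, 1], [0, 0, -0.004, 0, 0, 0, 1]]
  ]
}}

```text
clock: 23.0
eef_pos: [535.3, -268.0, -26.1]
eef_rot: [-3.142, 0.0, 0.144]
wrist_force: [-0.6, -0.3, 0.3]
finger_gap: 11.8
finger_force: 12.0
```

{"fn": "servo_tool", "kwargs": {
  "motion": [
    [[0, 0, 0.03, 0, 0, 0, 1], [0, 0, 0.1, 0, 0, 0.03, 1], [0, 0, 0.18, 0, 0, 0.08, 1], [0, 0, 0.26, 0, 0, 0.13, 1], [0, 0, 0.34, 0, 0, 0.18, 1], [0, 0, 0.4, 0, 0, 0.23, 1], [0, 0, 0.42, 0, 0, 0.275, 1], [0, 0, 0.42, 0, 0, 0.32, 1], [0, 0, 0.42, 0, 0, 0.36, 1], [0, 0, 0.42, 0, 0, 0.3942, 1]]
  ]
}}

```text
clock: 24.0
eef_pos: [535.2, -267.9, 185.2]
eef_rot: [3.141, 0.0, 1.388]
wrist_force: [0.4, 0.2, -0.7]
finger_gap: 11.9
finger_force: 12.0
```

{"fn": "servo_tool", "kwargs": {
  "motion": [
    [[-0.004, 0.06, 0, 0, 0, 0, 1], [-0.008, 0.14, 0, 0, 0, 0, 1], [-0.012, 0.22, 0, 0, 0, 0, 1], [-0.016, 0.3, 0, 0, 0, 0, 1], [-0.02, 0.38, 0, 0, 0, 0, 1], [-0.025, 0.46, 0, 0, 0, 0, 1], [-0.03, 0.53, 0, 0, 0, 0, 1], [-0.032, 0.58, 0, 0, 0, 0, 1], [-0.032, 0.6, 0, 0, 0, 0, 1], [-0.032, 0.6, 0, 0, 0, 0, 1]]
  ]
}}

```text
clock: 25.0
eef_pos: [519.3, 32.7, 184.6]
eef_rot: [3.141, -0.0, 1.384]
wrist_force: [0.1, -0.3, -0.6]
finger_gap: 12.0
finger_force: 12.0
```

```bash
python3 - <<'E'
from h import *
from lid import fr
s=manip.read_state();e=s["eef_pos"];print(e,s["eef_rot"],s["finger_gap"],s["finger_force"]);E=fr(e[None],np.radians(-10.8))[0];print("tin frame",E)
for n in("wrist","scene","top"):
    w=cloud(cam(n)).reshape(-1,3);q=fr(w,np.radians(-10.8))
    for nm,m in(("spoon",(abs(q[:,0]-504)<25)&(abs(q[:,1]-130)<110)&(abs(q[:,1]-130)>20)&(abs(q[:,2]-e[2]-30)<22)),("stops",(abs(q[:,0]-504)<35)&(abs(q[:,1]-131)<45)&(q[:,2]>93)&(q[:,2]<108)),("lowstop",(q[:,0]<504)&(q[:,0]>470)&(abs(q[:,1]-131)<45)&(q[:,2]>93)&(q[:,2]<108)),("histop",(q[:,0]>504)&(q[:,0]<530)&(abs(q[:,1]-131)<45)&(q[:,2]>93)&(q[:,2]<108))):
        if m.sum()>3:print(n,nm,m.sum(),np.percentile(q[m],[2,50,98],axis=0).round(1).tolist())
E
```

```text
[519.31563523  32.66344884 184.64469396] [ 3.14077091e+00 -1.43123521e-04  1.38388779e+00] 11.999466168483796 11.996104717254639
tin frame [503.99660761 129.39493578 184.64469396]
wrist spoon 3203 [[496.9, 75.7, 213.8], [503.6, 172.1, 219.1], [510.2, 215.1, 220.7]]
wrist stops 144 [[479.2, 93.3, 93.4], [484.1, 98.1, 101.6], [527.9, 167.9, 105.1]]
wrist lowstop 76 [[479.0, 93.5, 94.1], [481.9, 98.0, 102.8], [484.2, 167.8, 105.2]]
wrist histop 68 [[522.9, 93.5, 93.3], [525.3, 98.1, 101.0], [527.9, 167.9, 103.6]]
scene spoon 257 [[488.7, 68.9, 211.3], [507.3, 109.5, 216.7], [520.9, 213.7, 220.9]]
scene stops 27 [[482.5, 95.2, 93.4], [487.6, 162.2, 99.3], [531.7, 167.7, 104.3]]
scene lowstop 15 [[482.4, 95.3, 93.4], [484.2, 162.2, 98.2], [488.9, 167.7, 103.8]]
scene histop 7 [[527.0, 97.1, 93.8], [528.4, 162.9, 99.8], [529.9, 165.9, 102.0]]
top spoon 28 [[499.2, 134.2, 216.0], [506.6, 210.2, 218.0], [516.6, 216.1, 223.0]]
```

{"fn": "servo_tool", "kwargs": {
  "motion": [
    [[0, 0, -0.05, 0, 0, 0, 1], [0, 0, -0.11, 0, 0, 0, 1], [0, 0, -0.16, 0, 0, 0, 1], [0, 0, -0.2, 0, 0, 0, 1], [0, 0, -0.22, 0, 0, 0, 1], [0, 0, -0.23, 0, 0, 0, 1], [0, 0, -0.236, 0, 0, 0, 1], [0, 0, -0.24, 0, 0, 0, 1], [0, 0, -0.24, 0, 0, 0, 1]]
  ]
}}

```text
clock: 26.05
eef_pos: [519.5, 31.9, 64.3]
eef_rot: [3.141, -0.0, 1.382]
wrist_force: [-1.0, 0.2, -0.1]
finger_gap: 12.0
finger_force: 12.0
```

{"fn": "servo_tool", "kwargs": {
  "motion": [
    [[0, 0, -0.001, 0, 0, 0, 1], [0, 0, -0.002, 0, 0, 0, 1], [0, 0, -0.003, 0, 0, 0, 1], [0, 0, -0.003, 0, 0, 0, 1]]
  ]
}}

```text
clock: 26.45
eef_pos: [519.3, 32.1, 62.4]
eef_rot: [3.142, -0.0, 1.382]
wrist_force: [-0.5, -0.1, -1.1]
finger_gap: 12.0
finger_force: 12.0
```

{"fn": "servo_tool", "kwargs": {
  "motion": [
    [[0, 0, -0.001, 0, 0, 0, 1], [0, 0, -0.002, 0, 0, 0, 1], [0, 0, -0.002, 0, 0, 0, 1]]
  ]
}}

```text
clock: 26.75
eef_pos: [519.4, 32.1, 61.6]
eef_rot: [3.141, -0.0, 1.382]
wrist_force: [-1.0, 0.7, 3.0]
finger_gap: 11.6
finger_force: 12.0
```

```bash
cat > sp.py <<'E'
from h import *
from lid import fr
s=manip.read_state();print(s["eef_pos"],s["wrist_force"])
for n in("wrist","scene"):
    w=cloud(cam(n)).reshape(-1,3);q=fr(w,np.radians(-10.8))
    b=(abs(q[:,0]-504)<22)&(q[:,2]>75)&(q[:,2]<112)
    for nm,m in(("tail",b&(q[:,1]>172)&(q[:,1]<222)),("bowl",b&(q[:,1]<90)&(q[:,1]>55)),("wire",(q[:,0]>528)&(q[:,0]<540)&(abs(abs(q[:,1]-131)-35)<4)&(q[:,2]>75)&(q[:,2]<95))):
        if m.sum()>3:print(n,nm,m.sum(),np.percentile(q[m],[2,50,98],axis=0).round(1).tolist())
E
python3 sp.py
```

```text
[519.39032605  32.05445573  61.63271761] [-0.96193145  0.72891249  3.02511281]
wrist tail 1581 [[498.1, 173.0, 94.1], [503.9, 195.3, 95.9], [509.6, 215.6, 97.3]]
wrist bowl 495 [[495.6, 73.8, 90.5], [504.0, 81.3, 91.7], [511.8, 89.3, 93.0]]
wrist wire 216 [[528.7, 96.3, 85.4], [534.9, 164.9, 87.7], [539.8, 167.9, 89.2]]
scene tail 75 [[499.5, 173.8, 88.0], [508.0, 195.1, 93.9], [513.1, 215.7, 97.2]]
scene bowl 74 [[488.0, 67.6, 88.0], [501.4, 79.1, 92.6], [521.2, 89.6, 98.3]]
```

{"fn": "servo_tool", "kwargs": {
  "motion": [
    [[0, 0, 0, 0, 0, 0, 0.7], [0, 0, 0, 0, 0, 0, 0.7], [0, 0, 0, 0, 0, 0, 0.7], [0, 0, 0, 0, 0, 0, 0.7], [0, 0, 0, 0, 0, 0, 0.7], [0, 0, 0.02, 0, 0, 0, 0.7], [0, 0, 0.06, 0, 0, 0, 0.7], [0, 0, 0.14, 0, 0, 0, 0.7], [0, 0, 0.22, 0, 0, 0, 0.7], [0, 0, 0.28, 0, 0, 0, 0.7]]
  ]
}}

```text
clock: 27.85
eef_pos: [519.5, 32.1, 204.8]
eef_rot: [3.139, -0.0, 1.382]
wrist_force: [0.5, 1.1, 0.1]
finger_gap: 28.3
finger_force: 0.0
```

{"fn": "servo_tool", "kwargs": {
  "motion": [
    [[-0.1, 0, 0.04, 0, 0, 0, 0.7], [-0.2, 0, 0.06, 0, 0, 0, 0.7], [-0.25, 0, 0.06, 0, 0, 0, 0.7], [-0.25, 0, 0.06, 0, 0, 0, 0.7], [-0.25, 0, 0.06, 0, 0, 0, 0.7]]
  ]
}}

```text
clock: 28.35
eef_pos: [394.6, 32.0, 232.4]
eef_rot: [3.14, -0.0, 1.382]
wrist_force: [0.2, 0.8, 0.6]
finger_gap: 28.5
finger_force: 0.0
```

```bash
python3 sp.py; python3 clip.py|grep tips; python3 lid.py|grep tilt; python3 - <<'E'
import cv2,numpy as np
a=cv2.imread("pics/c_wrist.png");b=cv2.imread("pics/c_scene.png")
cv2.imwrite("pics/j5.png",np.hstack([cv2.resize(a,(400,300)),cv2.resize(b,(400,300))]))
E
```

```text
[394.6248116   32.0369728  232.36414807] [0.16126289 0.75847431 0.64362079]
wrist tail 486 [[497.6, 173.0, 90.5], [502.3, 194.6, 95.7], [509.0, 215.4, 97.5]]
wrist bowl 509 [[486.7, 67.1, 90.6], [505.1, 78.7, 93.8], [520.4, 89.3, 98.9]]
wrist wire 77 [[529.1, 93.2, 85.3], [535.7, 162.1, 87.9], [539.7, 167.9, 89.9]]
scene tail 77 [[500.5, 172.5, 88.1], [508.3, 194.6, 94.2], [513.7, 215.8, 98.4]]
scene bowl 75 [[487.5, 66.8, 87.9], [500.6, 79.1, 93.2], [522.1, 88.9, 99.1]]
scene wire 4 [[528.0, 94.6, 90.7], [529.1, 96.2, 92.0], [529.7, 161.8, 94.3]]
top handle tips 71 x [550.1 598.9 607.7] y [120.8 132.  142.5] z [148.9 156.3 160.8]
wrist handle tips 604 x [548.2 597.6 605.5] y [119.4 131.2 142.2] z [148.5 155.1 157.4]
scene handle tips 35 x [551.6 556.6 561.2] y [120.6 131.4 142.3] z [148.6 153.3 156.6]
wrist tilt 109.54 normal [ 0.942  0.009 -0.335] mu [586.3 136.6 114.9] [573.8  51.3  80. ] [603.3 210.8 157.9]
scene tilt 60.22 normal [0.868 0.002 0.497] mu [670.9 132.2 144.6] [638.6  49.2  92.3] [701.9 213.2 199.5]
top tilt 126.04 normal [ 0.808 -0.023 -0.588] mu [638.2 132.5 145.9] [560.3  51.6  80. ] [700.7 214.1 216.1]
```

View pics/j5.png

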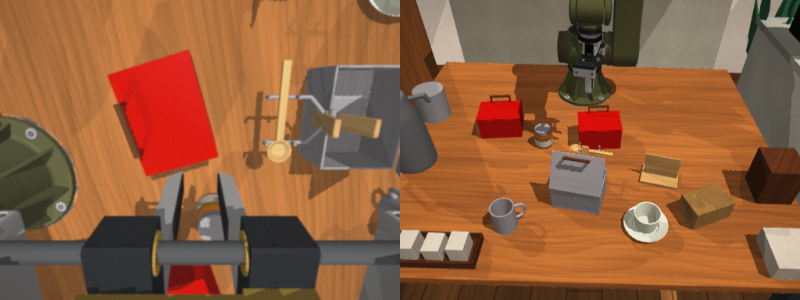

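The picture shows the lid standing at about 60°, the clip upright and fully down on the front wall, and the spoon level across both wires. The robot is clear of everything and nothing else has moved.

```bash
python3 -c "
from cell import manip
print(manip.sign_off())"
```

```text
the job is handed in; nothing more can be done
None
```

The job is handed in: the lid stands at about 60°, the clip is fully down and upright at the middle of the tin's front edge with its rest towards the robot, and the spoon lies across both wires; the robot finished clear at about 28 s, and nothing else looked moved.

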